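# Turn the drying wheel until the wet piece stands upright

## Robot

A 7-joint arm with a two-finger parallel gripper is mounted at the origin on the work surface. World frame = base frame: x ahead of the robot, y to its left, z up, the work surface at z = 0. Lengths are in m, angles in rad, forces in N, time in s.
With the tool pointing down it reaches from about 0.425 to 0.925 m from the base axis. Payload 6.8 kg.
Tool frame: the origin (TCP) lies midway between the tips of the shut fingers; the grasp point (between the pads) lies 19 mm behind it (grip_point_offset is the distance from the TCP to the grasp point, in m); y points along the fingers, x is the direction in which the jaws open and shut, and the axes are right-handed (so a half turn about y gives the same grasp; the last joint's range is limited). The gripper opens to 85 mm and grips with 20 to 120 N. Pads are 22 mm wide; open, the fingers measure 114 mm over their backs; the gripper's body (76 mm by 85 mm) begins 54 mm behind the grasp point. The pads swing forward as they close: fully open they stand 13 mm farther back than shut.
Start: joints at [-1.289, 0.477, 0.022, 1.555, -0.011, 1.109, -0.083], TCP at [0.257, 0.624, 0.231] pointing down, gripper open.
Joint ranges: [-2.96, 2.96], [-0.34, 2.1], [-1.41, 1.46], [0.24, 2.44], [-1.37, 4.51], [0.17, 1.92], [-2.96, 2.96]. Speed limits (rad/s): [2.39, 2.39, 3.14, 3.14, 3.14, 3.14, 3.14].

## Interface

Orientations are given as a unit quaternion [w, x, y, z].
In Python, from station import get_obs, read_camera, hand_in, grip_point_offset gives the robot as it stands.
- The arm moves only by the tool play_rows, never from a script. Its argument "increments" is a list of rows, each a list of 2 entries, a list of its own where there are three numbers: the shift along the tool's x, y, z in m, then the turn, a rotation vector about the tool's x, y, z in degrees. In form: [[[tx, ty, tz], [ax, ay, az]], ...]. A call has 1 to 20 rows; each row shifts and turns the commanded pose from where the row before left it, along the tool's axes as they then stand; what a row does not reach is not made up. A row lasts 1/12 s, in which the tool goes at most 41.7 mm and 7.16 degrees, less where a joint would pass 70% of its speed; a pose out of reach is approached as far as the arm can. A call with a gripper value outside its range is refused whole. "gripper" is the finger opening in m, from 0 to 0.0854, set as the call begins (left out, the last holds). The fingers move at their own pace and stop on an object; "grip_force" is the grip in N (left out, the last holds). Time passes only in rows, so rows that do not move let the fingers close. It gives the time, the measured TCP pose, the force and the opening at its end, in the units of the state.
- get_obs(): the state, without advancing time (a new reading comes with each control period).
- read_camera(name): name is "side" or "top"; returns a dict with "color" (480x640x3 uint8, red, green, blue), "range_z" (480x640 float32, m along the optical axis (not along the pixel's ray), 0 where there is no reading), "intrinsics" (3x3 intrinsics, pixels), "R" (3x3) and "t" (3): a world point X has camera coordinates R X + t. Camera axes: x right, y down, z forward; pixel columns grow to the right and rows downward; lengths in m; the calibration is good to about 2 mm. A picture is of the moment at which its call begins.
- hand_in(): hands the job in, once; it reports no verdict.
The state is a dict: "t": time; "q": joint angles; "joint_vel": joint speeds; "joint_torque": joint torques, N m; "eef_pos": TCP position; "tool_rot": TCP orientation; "contact_force": force on the tool from outside, world axes, zero at the start; "torque": the same for the moment, N m; "gripper_width": opening from 0.0 (shut) to 1.0 (fully open).
Only numpy, scipy, OpenCV 4.12 (cv2) and the standard library are available. Lean on these libraries where they do the work, as an engineer would, in place of code of your own. Each camera call takes 0.05 s, during which the arm holds its last target. There are 200 camera calls.

## Task

On the hobby desk a drying wheel holds one freshly painted green-and-white game piece in the clip at the end of one of its six spokes. Using only the fingers, gently push its spokes round, one after another and without pinching them, until the painted piece points straight up, and leave the wheel at rest like that with the hand clear. Do not touch the wet piece, and leave the bottle, the cup and the jar where they stand.

Things in the scene. Friction and masses are not known exactly. Their poses are not given: they have to be found in the camera images.
- stand: Fixed black stand: base plate 150 (x) x 190 (y) x 20 mm; a post 30 mm wide at x = -41 to -63 mm, 195 mm high, carries the axle, which runs along x. Origin under the base on the desk, below the hub; z up; turned about z only. The wheel stands upright in the plane x = 0, on the +x side of the post, its +x side open.
- hub (a point): Centre of the wheel on its axle, 180 mm above the desk. Grey hub disc 48 mm across, 18 mm thick. Six straight spokes 60 degrees apart, all in the stand's plane x = 0. The dark rim of 50 mm radius just behind them is only for looks and cannot be felt. A fingertip put between two spokes from above and moved sideways, or pressed down on a spoke at the side, turns the wheel.
- drying_wheel (a joint): Wheel angle (rad). 0 or any multiple of 2 pi: the painted piece points straight up. Grows as the wheel's top moves to the stand's +y. The piece points along (sin, cos)(angle) in the stand's (y, z), bare spoke k = 1..5 along the same of angle + k x 60 degrees. Starts at 1.75 to 4.53. Turns both ways, no stop; friction (0.09 N m, about 1 N at a spoke's end) holds it where it is left.
- spoke1_end (a point): Outer end of bare spoke 1, 115 mm from the hub's centre. Every spoke is a round wooden stick 7 mm thick with a black sleeve and a steel clip (10 mm along the axle, 6 mm wide) on its outer 36 mm; all are alike, the one with the piece too.
- painted_piece: Freshly painted game piece, green skirt, white waist, green top, 28 mm across and 31 mm long, clipped to the end of one spoke: it reaches from 114 to 145 mm from the hub's centre and must not be touched. Origin at its inner end, on the spoke's axis, 114 mm from the hub's centre; its z axis points outwards along the spoke.
- paint_bottle: Loose green glass paint bottle with a green cap, 48 mm across, 85 mm high. Origin under its centre. To be left alone.
- mixing_cup: Loose white plastic mixing cup, 66 mm across, 70 mm high. Origin under its centre. To be left alone.
- primer_jar: Loose grey jar with a white lid, 54 mm across, 55 mm high. Origin under its centre. To be left alone.

How it is judged:
By the outcome, as a careful person would: the job done as asked, in the order asked, and still so for the second after the job is handed in, with the robot touching nothing.
It also fails if it takes over 51 s, if anything falls off the work surface, if the arm or the gripper's body presses on something with over 40 N, if the wrist force passes 120 N, or if a joint passes its speed limit or range.

## Working session

There is one attempt and no reset: what is moved stays moved. The work goes in short steps, Python scripts to look and compute and a tool call to move; the robot and the scene stay as the last step left them, time stands still between calls to the robot, and variables do not carry over. Pictures are saved under pics/ and viewed, about 8 in all and at most 12, crops included, and the job is handed in when it is done.

Besides the shell and the picture viewer there is one more tool, called after ">>>" as a command line: name --argument value ..., lists and objects as JSON in quotes. play_rows: Moves the arm, as the interface text tells. Its arguments: {"type":"object","properties":{"increments":{"type":"array","items":{"type":"array"}},"gripper":{"type":"number"},"grip_force":{"type":"number"}},"required":["increments"]}

```bash
mkdir -p pics; cat > h.py <<'E'
import numpy as np, cv2
from station import get_obs, read_camera, hand_in, grip_point_offset
def snap(n,f=None):
    c=read_camera(n)
    if f: cv2.imwrite('pics/'+f,c['color'][:,:,::-1])
    return c
def pts(c):
    K=c['intrinsics'];z=c['range_z'];v,u=np.mgrid[:480,:640]
    P=np.stack([(u-K[0,2])/K[0,0]*z,(v-K[1,2])/K[1,1]*z,z],-1)
    return (P-c['t'])@c['R']
def proj(c,X):
    p=(np.atleast_2d(X)@c['R'].T+c['t'])@c['intrinsics'].T
    return p[:,:2]/p[:,2:]
E
python3 - <<'E'
from h import *
for n in('side','top'):
    c=snap(n,n+'0.png'); np.savez(n+'0.npz',**c); print(n,'pos',-c['R'].T@c['t'],'fwd',c['R'][2],c['intrinsics'][0,0])
o=get_obs();print(o['eef_pos'],o['tool_rot'],o['t'],o['contact_force'],grip_point_offset)
E
```

```text
side pos [ 0.54453676 -0.6292912   0.95222962] fwd [ 0.10259244  0.6647917  -0.73995053] 576.4674583782104
top pos [0.48011163 0.05598056 1.15470885] fwd [ 0.17690604  0.02882923 -0.98380543] 527.8037189192486
[0.25631838 0.62388024 0.23042862] [-0.58699732  0.58771569  0.39326243 -0.39416884] 0.1 [-0.73453915 -0.46745848 -0.39345397] 0.0187
```

View pics/side0.png

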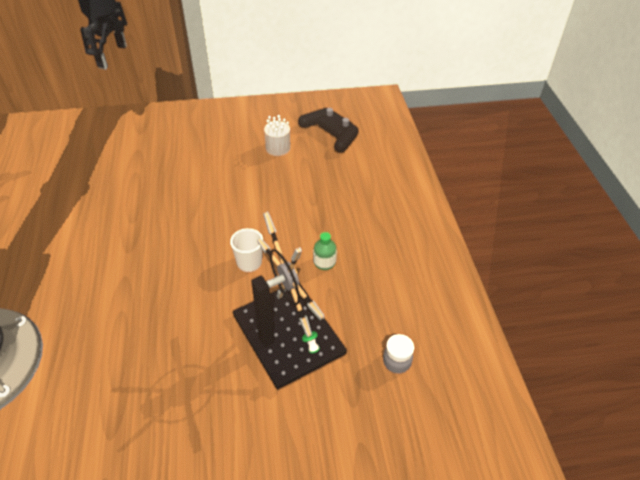

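View pics/top0.png

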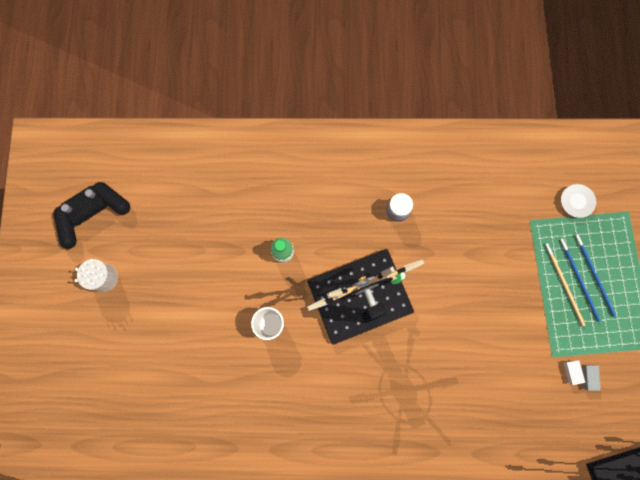

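The side view shows the wheel from its open side. The painted piece is low at (311,343), the cup is at (247,250), the bottle at (325,252) and the jar at (399,352). The top view shows the base plate around (360,297), with the wheel plane running from (310,306) to (423,264).

```bash
cat > m.py <<'E'
from h import *
def base(c):
    P=pts(c);dark=(c['color'].max(-1)<70)&(c['range_z']>0)
    m=dark&(abs(P[...,2]-.02)<.008)&(abs(P[...,0]-.5)<.3)&(abs(P[...,1])<.3)
    n,l,s,_=cv2.connectedComponentsWithStats(m.astype(np.uint8)*255)
    Q=P[m][:,:2]; md=np.median(Q,0); Q=Q[np.linalg.norm(Q-md,axis=1)<.15]
    return cv2.minAreaRect((Q*1000).astype(np.float32)),len(Q),P
if __name__=='__main__':
  for n in('top','side'):
    c=dict(np.load(n+'0.npz'));r,k,P=base(c);print(n,r,k)
    C=c['color'].astype(int);z=c['range_z']
    # loose things and tall points
    m=(z>0)&(P[...,2]>.04)&(P[...,0]>.2)&(P[...,0]<.9)&(abs(P[...,1])<.3)
    nn,l,s,_=cv2.connectedComponentsWithStats(m.astype(np.uint8))
    for i in range(1,nn):
        if s[i,4]>40: Q=P[l==i];print(s[i],Q.min(0).round(3),Q.max(0).round(3))
    g=(C[...,1]-C[...,0]>50)&(C[...,1]-C[...,2]>40)&m
    nn,l,s,_=cv2.connectedComponentsWithStats(g.astype(np.uint8))
    for i in range(1,nn):
        if s[i,4]>5: print('green',s[i],np.median(P[l==i],0).round(3))
E
python3 m.py
```

```text
top ((584.68701171875, -16.80645751953125), (147.32460021972656, 187.77432250976562), 22.189725875854492) 4115
[389 194  23  23 413] [ 0.753 -0.125  0.04 ] [ 0.801 -0.079  0.06 ]
[270 238  23  23 406] [0.656 0.129 0.04 ] [0.703 0.176 0.089]
[ 307  260  117   63 1585] [ 0.526 -0.12   0.04 ] [0.634 0.091 0.29 ]
[251 308  32  32 288] [0.489 0.144 0.04 ] [0.552 0.208 0.075]
green [274 239  18  19 289] [0.677 0.147 0.062]
green [391 273  11  11  58] [ 0.61  -0.088  0.095]
side ((582.1853637695312, -21.684097290039062), (145.90798950195312, 188.80084228515625), 22.451026916503906) 4254
[ 231  211   93  141 3650] [ 0.489 -0.123  0.04 ] [0.634 0.208 0.29 ]
[314 232  23  28 471] [0.657 0.126 0.04 ] [0.704 0.171 0.091]
[386 334  28  27 581] [ 0.754 -0.13   0.04 ] [ 0.801 -0.08   0.061]
green [316 233  19  23 288] [0.679 0.141 0.064]
green [303 332  14   9  73] [ 0.618 -0.091  0.097]
```

```bash
cat > w.py <<'E'
from h import *
import sys
ORG=np.array([.5834,-.0192]);YAW=np.radians(22.3)
ex=np.array([np.cos(YAW),np.sin(YAW),0]);ey=np.array([-np.sin(YAW),np.cos(YAW),0])
def st(P): 
    d=P-np.array([*ORG,0]); return np.stack([d@ex,d@ey,d[...,2]],-1)
def wheel(c):
    """angles (deg, phase mod 60) of spokes from depth points, annulus 60-112mm"""
    S=st(pts(c)); ok=c['range_z']>0
    m=ok&(abs(S[...,0])<.02); r=np.hypot(S[...,1],S[...,2]-.18)
    a=np.degrees(np.arctan2(S[...,1],S[...,2]-.18))
    q=m&(r>.058)&(r<.112)
    ph=np.angle(np.exp(1j*6*np.radians(a[q])).mean()); con=abs(np.exp(1j*6*np.radians(a[q])).mean())
    C=c['color'].astype(int);g=(C[...,1]-C[...,0]>40)&(C[...,1]-C[...,2]>30)&ok&(abs(S[...,0])<.025)&(r>.1)&(r<.16)
    ga=np.degrees(np.angle(np.exp(1j*np.radians(a[g])).mean())) if g.any() else None
    k=np.degrees(ph)/6
    ang=None if ga is None else (k+60*round((ga-k)/60))%360
    return dict(phase=k,conc=con,n=q.sum(),green=ga,ng=g.sum(),angle=ang,xmed=np.median(S[q][:,0]),hist=np.histogram(a[q],18,(-180,180))[0])
if __name__=='__main__':
    if sys.argv[1]=='0': L=[(n,dict(np.load(n+'0.npz'))) for n in('top','side')]
    else: L=[(n,snap(n)) for n in('top','side')]
    for n,c in L: print(n,wheel(c))
E
python3 w.py 0
python3 - <<'E'
from w import *
for n in('top','side'):
    c=dict(np.load(n+'0.npz'));S=st(pts(c));ok=c['range_z']>0
    m=ok&(S[...,2]>.215)&(abs(S[...,0])<.05)&(abs(S[...,1])<.13)&(S[...,2]<.32)
    Q=S[m];print(n,m.sum(),np.median(Q,0)); 
    s=np.polyfit(Q[:,1],Q[:,0],1);print('wheel-plane slope',s)
    p=ok&(abs(S[...,2]-.195)<.006)&(S[...,0]<-.03)&(S[...,0]>-.09)&(abs(S[...,1])<.04)
    print('post',p.sum(),S[p].min(0),S[p].max(0))
    if n=='side':
        im=c['color'][190:390,210:370,::-1];cv2.imwrite('pics/s1.png',cv2.resize(im,None,fx=3,fy=3,interpolation=2))
E
```

```text
top {'phase': np.float64(-20.375197753833344), 'conc': np.float64(0.9718620281927072), 'n': np.int64(519), 'green': np.float64(-139.52411347758797), 'ng': np.int64(62), 'angle': np.float64(219.62480224616667), 'xmed': np.float64(0.0054522670908015766), 'hist': array([  0,  13,  16,   0,  43, 112,   0,   5,  91,   0,  95,   7,   0,
       135,   2,   0,   0,   0])}
side {'phase': np.float64(-20.685513610577356), 'conc': np.float64(0.9622511707877095), 'n': np.int64(772), 'green': np.float64(-137.19605899771332), 'ng': np.int64(85), 'angle': np.float64(219.31448638942265), 'xmed': np.float64(0.004424225601542372), 'hist': array([  0,  43, 142,   0,  16, 154,   0,  68,  18,   0, 181,   7,   0,
       102,   2,   0,  19,  20])}
top 391 [0.00364945 0.00569667 0.24129387]
wheel-plane slope [0.01590731 0.00341996]
post 199 [-0.05667139 -0.01272205  0.18947397] [-0.03506975  0.01695559  0.1983792 ]
side 480 [0.00298846 0.02568986 0.24448724]
wheel-plane slope [0.0356905  0.00270803]
post 222 [-0.05784955 -0.01560635  0.18900714] [-0.0350124   0.01497659  0.2005372 ]
```

View pics/s1.png

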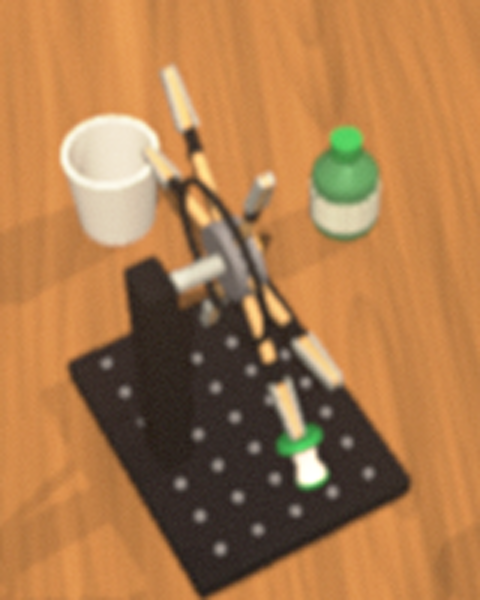

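Wheel angle is about 219.5°, so I'll turn it +140.5° in two top pushes: spoke 2 from -20° to 60°, then spoke 1 from 0° to 60°. First I lift, shut the fingers and align the tool's x axis with the stand's x axis.

>>> play_rows --gripper 0 --increments '[[[0,-0.025,0],[0,6.5,0]],[[0,-0.025,0],[0,6.5,0]],[[0,-0.025,0],[0,6.5,0]],[[0,-0.025,0],[0,6.5,0]],[[0,-0.025,0],[0,6.5,0]],[[0,-0.025,0],[0,6.5,0]],[[0,-0.025,0],[0,6.4,0]],[[0,0,0],[0,0,0]],[[0,0,0],[0,0,0]]]'

```text
t: 0.85
eef_pos: [0.2567, 0.6248, 0.4076]
tool_rot: [0.695, -0.693, -0.137, 0.136]
contact_force: [0.3, 0.2, -1.4]
gripper_width: -0.002
```

```bash
sed -i 's/^ORG=.*/ORG=np.array([.588,-.0172]);YAW=np.radians(22.2)/' w.py; cat > g.py <<'E'
from w import *
from scipy.spatial.transform import Rotation as R
def state():
    o=get_obs();q=o['tool_rot'];r=R.from_quat([q[1],q[2],q[3],q[0]]).as_matrix()
    s=st(np.array(o['eef_pos']));print('t',o['t'],'stand TCP mm',(s*1000).round(1),'toolx az',np.degrees(np.arctan2(r[1,0],r[0,0])).round(2),'tool y',r[:,1].round(3),'F',np.round(o['contact_force'],1),'w',o['gripper_width'],'q',np.round(o['q'],2))
    return s,r
if __name__=='__main__':
    s,r=state()
    if len(sys.argv)>3:
        T=np.array(list(map(float,sys.argv[1:4])))/1000
        print('tool shift mm',((ex*(T-s)[0]+ey*(T-s)[1]+np.array([0,0,1])*(T-s)[2])@r*1000).round(1))
E
python3 g.py 0 -60 420
```

```text
t 0.85 stand TCP mm [-64.2 719.6 407.6] toolx az 22.31 tool y [ 0.001  0.002 -1.   ] F [ 0.3  0.2 -1.4] w -0.001698910209142045 q [-1.41  0.38  0.2   1.32 -0.07  1.45 -0.83]
tool shift mm [  62.7  -13.8 -779.7]
```

>>> play_rows --increments '[[[0.0024,-0.0005,-0.03],[0,0,0]],[[0.0024,-0.0005,-0.03],[0,0,0]],[[0.0024,-0.0005,-0.03],[0,0,0]],[[0.0024,-0.0005,-0.03],[0,0,0]],[[0.0024,-0.0005,-0.03],[0,0,0]],[[0.0024,-0.0005,-0.03],[0,0,0]],[[0.0024,-0.0005,-0.03],[0,0,0]],[[0.0024,-0.0005,-0.03],[0,0,0]],[[0.0024,-0.0005,-0.03],[0,0,0]],[[0.0024,-0.0005,-0.03],[0,0,0]],[[0.0024,-0.0005,-0.03],[0,0,0]],[[0.0024,-0.0005,-0.03],[0,0,0]],[[0.0024,-0.0005,-0.03],[0,0,0]],[[0.0024,-0.0005,-0.03],[0,0,0]],[[0.0024,-0.0005,-0.03],[0,0,0]],[[0.0024,-0.0005,-0.03],[0,0,0]],[[0.0024,-0.0005,-0.03],[0,0,0]],[[0.0024,-0.0005,-0.03],[0,0,0]]]'

```text
t: 2.35
eef_pos: [0.5008, 0.1394, 0.4138]
tool_rot: [-0.693, 0.694, 0.136, -0.138]
contact_force: [0.0, 0.2, 0.1]
gripper_width: -0.0
```

```bash
python3 g.py 0 -60 420
```

```text
t 2.35 stand TCP mm [-21.6 178.  413.8] toolx az 22.36 tool y [-0.002 -0.001 -1.   ] F [0.  0.2 0.1] w -0.00026529512497111264 q [-0.87  0.08  0.52  1.68 -0.04  1.39  0.05]
tool shift mm [  20.9   -6.2 -238. ]
```

>>> play_rows --increments '[[[0.0026,0,-0.03],[0,0,0]],[[0.0026,0,-0.03],[0,0,0]],[[0.0026,0,-0.03],[0,0,0]],[[0.0026,0,-0.03],[0,0,0]],[[0.0026,0,-0.03],[0,0,0]],[[0.0026,0,-0.03],[0,0,0]],[[0.0026,0,-0.03],[0,0,0]],[[0.002,0,-0.02],[0,0,0]],[[0,0,0],[0,0,0]],[[0,0,0],[0,0,0]],[[0,0,0],[0,0,0]]]'

```text
t: 3.27
eef_pos: [0.6064, -0.0632, 0.414]
tool_rot: [0.694, -0.693, -0.136, 0.138]
contact_force: [-1.0, -0.1, -0.7]
gripper_width: -0.0
```

```bash
python3 g.py 0 -60 265;python3 - <<'E'
from w import *
for n in('top','side'):
    c=snap(n,n+'1.png');print(n,wheel(c))
a=cv2.imread('pics/side1.png')[120:400,180:400];cv2.imwrite('pics/c1.png',cv2.resize(a,None,fx=2.1,fy=2.1))
E
```

```text
t 3.2667 stand TCP mm [-4.00e-01 -4.96e+01  4.14e+02] toolx az 22.34 tool y [-0.002  0.    -1.   ] F [-1.  -0.1 -0.7] w -5.755062162898299e-05 q [-0.51  0.29  0.68  1.49 -0.19  1.42  0.57]
tool shift mm [  0.6 149.  -10.6]
top {'phase': np.float64(-20.841067007410054), 'conc': np.float64(0.9686695870533778), 'n': np.int64(391), 'green': np.float64(-139.65354744883626), 'ng': np.int64(62), 'angle': np.float64(219.15893299258994), 'xmed': np.float64(0.0004916545815224758), 'hist': array([  0,  13,  12,   0,   4,  26,   0,   5,  89,   0,  98,   6,   0,
       135,   2,   0,   1,   0])}
side {'phase': np.float64(-20.665547737462088), 'conc': np.float64(0.9610333312045198), 'n': np.int64(768), 'green': np.float64(-137.11057466457842), 'ng': np.int64(84), 'angle': np.float64(219.33445226253792), 'xmed': np.float64(-0.0005759963114137518), 'hist': array([  0,  34, 152,   0,  13, 154,   0,  71,  18,   0, 185,   2,   0,
       101,   1,   0,  21,  16])}
```

View pics/c1.png

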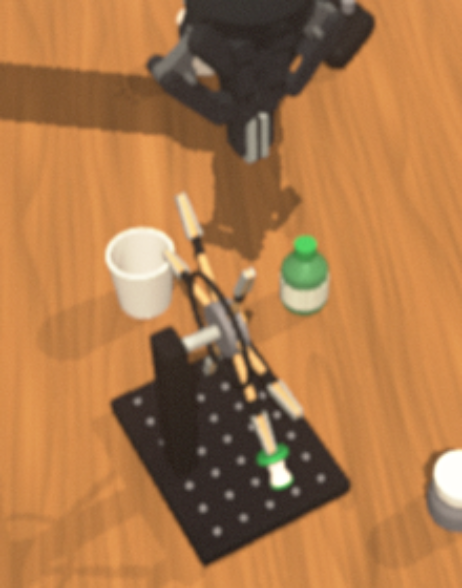

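The crop shows the shut fingers at (257,135) above the wheel with the spokes unobstructed. Next I lower behind spoke 2, on its -y side.

>>> play_rows --increments '[[[0,0,-0.006],[0,0,0]],[[0,0,-0.006],[0,0,0]],[[0,0.02,0],[0,0,0]],[[0,0.02,0],[0,0,0]],[[0,0.02,0],[0,0,0]],[[0,0.02,0],[0,0,0]],[[0,0.02,0],[0,0,0]],[[0,0.02,0],[0,0,0]],[[0,0.015,0],[0,0,0]],[[0,0.014,0],[0,0,0]],[[0,0,0],[0,0,0]],[[0,0,0],[0,0,0]]]'

```text
t: 4.37
eef_pos: [0.6113, -0.0755, 0.2661]
tool_rot: [0.694, -0.694, -0.136, 0.137]
contact_force: [0.6, -0.5, 0.9]
gripper_width: 0.001
```

```bash
python3 g.py 0 -16 268; python3 w.py 1 | cut -c1-230
python3 - <<'E'
import numpy as np
def tcp(th,r,h=11,d=4):
    t=np.radians(th);return (r*np.sin(t)-d*np.cos(t)-h, 180+r*np.cos(t)+d*np.sin(t))
for th in range(0,70,6): print(th,np.round(tcp(th,88),1),np.round(tcp(th,88+20*th/60),1))
E
```

```text
t 4.3667 stand TCP mm [ -0.5 -62.8 266.1] toolx az 22.26 tool y [-0.001 -0.    -1.   ] F [ 0.6 -0.5  0.9] w 0.0007495130457597193 q [-0.46  0.4   0.65  1.7  -0.26  1.13  0.65]
tool shift mm [ 0.5 -1.9 46.8]
top {'phase': np.float64(-21.056646288083055), 'conc': np.float64(0.9718344584071247), 'n': np.int64(332), 'green': None, 'ng': np.int64(0), 'angle': None, 'xmed': np.float64(0.0005228424385653491), 'hist': array([  0,   0,   0,  
       133,   4,   0,   1,   0])}
side {'phase': np.float64(-20.20944549127337), 'conc': np.float64(0.9601686257606099), 'n': np.int64(622), 'green': np.float64(-137.08614157937808), 'ng': np.int64(85), 'angle': np.float64(219.79055450872664), 'xmed': np.float64(-
        86,   0,   0,  21,  17])}
0 [-15. 268.] [-15. 268.]
6 [ -5.8 267.9] [ -5.6 269.9]
12 [  3.4 266.9] [  4.2 270.8]
18 [ 12.4 264.9] [ 14.2 270.6]
24 [ 21.1 262. ] [ 24.4 269.3]
30 [ 29.5 258.2] [ 34.5 266.9]
36 [ 37.5 253.5] [ 44.5 263.3]
42 [ 44.9 248.1] [ 54.3 258.5]
48 [ 51.7 241.9] [ 63.6 252.6]
54 [ 57.8 235. ] [ 72.4 245.5]
60 [ 63.2 227.5] [ 80.5 237.5]
66 [ 67.8 219.4] [ 87.9 228.4]
```

>>> play_rows --increments '[[[0,0,0.006],[0,0,0]],[[0,0,0.006],[0,0,0]],[[0,0,0.006],[0,0,0]],[[0,0,0.006],[0,0,0]],[[0,0,0.006],[0,0,0]],[[0,0,0.006],[0,0,0]],[[0,0,0.006],[0,0,0]],[[0,0,0.006],[0,0,0]],[[0,0,0.009],[0,0,0]],[[0,0.001,0.009],[0,0,0]],[[0,0.002,0.009],[0,0,0]],[[0,0.003,0.009],[0,0,0]],[[0,0.004,0.008],[0,0,0]],[[0,0,0],[0,0,0]],[[0,0,0],[0,0,0]]]'

```text
t: 5.72
eef_pos: [0.5761, 0.0109, 0.2558]
tool_rot: [0.694, -0.693, -0.137, 0.137]
contact_force: [0.8, -0.0, -0.2]
gripper_width: -0.001
```

```bash
python3 g.py 0 63 228; python3 w.py 1 | cut -c1-230; python3 -c "
from w import *
c=snap('side');a=c['color'][120:400,180:400,::-1];cv2.imwrite('pics/c2.png',cv2.resize(a,None,fx=2.1,fy=2.1))"
```

```text
t 5.7167 stand TCP mm [ -0.4  30.5 255.8] toolx az 22.35 tool y [-0.001  0.    -1.   ] F [ 0.8 -0.  -0.2] w -0.0009163277668575262 q [-0.62  0.33  0.63  1.8  -0.22  1.08  0.48]
tool shift mm [ 0.5 27.9 32.5]
top {'phase': np.float64(-28.84410705923905), 'conc': np.float64(0.9840320299208272), 'n': np.int64(117), 'green': np.float64(-84.01012202544142), 'ng': np.int64(58), 'angle': np.float64(271.15589294076096), 'xmed': np.float64(0.0
        0])}
side {'phase': np.float64(28.433595041041723), 'conc': np.float64(0.6493111777660705), 'n': np.int64(793), 'green': np.float64(-85.48910190447324), 'ng': np.int64(151), 'angle': np.float64(268.4335950410417), 'xmed': np.float64(-0
       124,   0,   0,  28,   0])}
```

View pics/c2.png

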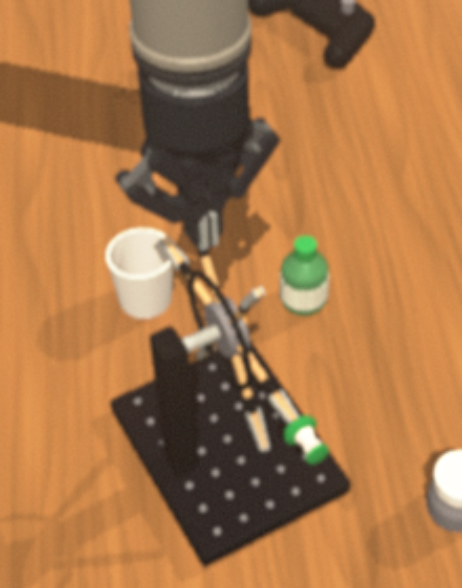

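The wheel has turned to about 270° as planned, with the fingertip at (208,235) and the piece at (307,440). I continue to about 330°, then rise.

>>> play_rows --increments '[[[0,0.003,0.007],[0,0,0]],[[0,0.0055,0.0075],[0,0,0]],[[0,0.006,0.007],[0,0,0]],[[0,0.007,0.006],[0,0,0]],[[0,0.0065,0.005],[0,0,0]],[[0,0,0],[0,0,0]],[[0,-0.005,-0.002],[0,0,0]],[[0,-0.02,0],[0,0,0]],[[0,-0.025,0],[0,0,0]],[[0,-0.03,0],[0,0,0]],[[0,-0.03,0],[0,0,0]],[[0,-0.03,0],[0,0,0]],[[0,0,0],[0,0,0]],[[0,0,0],[0,0,0]]]'

```text
t: 7.03
eef_pos: [0.5661, 0.0376, 0.3707]
tool_rot: [0.694, -0.694, -0.138, 0.135]
contact_force: [-0.5, -0.8, -0.6]
gripper_width: 0.001
```

```bash
python3 g.py 0 -35 370; python3 w.py 1 | cut -c1-230
```

```text
t 7.0333 stand TCP mm [  0.4  59.  370.7] toolx az 22.23 tool y [ 0.004  0.001 -1.   ] F [-0.5 -0.8 -0.6] w 0.0014438217175544233 q [-0.72  0.21  0.66  1.67 -0.14  1.3   0.35]
tool shift mm [ -0.5   0.7 -94. ]
top {'phase': np.float64(1.705384235403457), 'conc': np.float64(0.9934242228716915), 'n': np.int64(79), 'green': np.float64(-56.71234511509659), 'ng': np.int64(98), 'angle': np.float64(301.70538423540347), 'xmed': np.float64(0.000
        0])}
side {'phase': np.float64(-0.19410707797077711), 'conc': np.float64(0.9599360141921912), 'n': np.int64(731), 'green': np.float64(-58.31408353372524), 'ng': np.int64(211), 'angle': np.float64(299.8058929220292), 'xmed': np.float64(
         0,  56,   1,   0,  17])}
```

>>> play_rows --increments '[[[0,0,-0.018],[0,0,0]],[[0,0,-0.019],[0,0,0]],[[0,0,-0.019],[0,0,0]],[[0,0,-0.019],[0,0,0]],[[0,0,-0.019],[0,0,0]],[[0,0,0],[0,0,0]],[[0,0,0],[0,0,0]],[[0,0.02,0],[0,0,0]],[[0,0.02,0],[0,0,0]],[[0,0.02,0],[0,0,0]],[[0,0.02,0],[0,0,0]],[[0,0.02,0],[0,0,0]],[[0,0,0],[0,0,0]],[[0,0,0],[0,0,0]]]'

```text
t: 8.3
eef_pos: [0.5997, -0.0476, 0.2673]
tool_rot: [0.694, -0.693, -0.136, 0.138]
contact_force: [0.5, -0.2, 0.5]
gripper_width: -0.0
```

```bash
python3 g.py 0 -15 268; python3 w.py 1 | cut -c1-230;python3 -c "
from w import *
c=snap('side');a=c['color'][120:400,180:400,::-1];cv2.imwrite('pics/c3.png',cv2.resize(a,None,fx=2.1,fy=2.1))"
```

```text
t 8.3 stand TCP mm [ -0.6 -32.6 267.3] toolx az 22.34 tool y [-0.003  0.    -1.   ] F [ 0.5 -0.2  0.5] w -0.00010162897951337685 q [-0.53  0.38  0.66  1.73 -0.25  1.13  0.6 ]
tool shift mm [ 0.7 -0.7 17.6]
top {'phase': np.float64(-1.3021662535163476), 'conc': np.float64(0.9834311062452522), 'n': np.int64(237), 'green': None, 'ng': np.int64(0), 'angle': None, 'xmed': np.float64(0.00011543987965181966), 'hist': array([  0,   0,   0, 
         0,  76,   3,   0,   0])}
side {'phase': np.float64(-0.28510599608892845), 'conc': np.float64(0.7435951467786824), 'n': np.int64(538), 'green': np.float64(-58.318120882141464), 'ng': np.int64(211), 'angle': np.float64(299.71489400391107), 'xmed': np.float6
         0,  53,   1,   0,  14])}
```

View pics/c3.png

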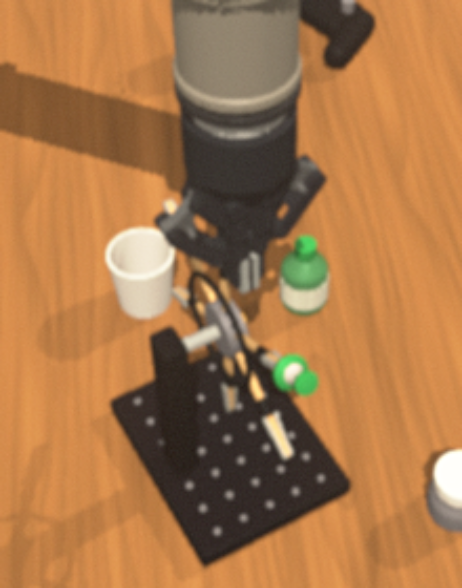

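Fingertips at (248,270) sit between spoke 1 (upright) and the painted piece at (295,376), with plenty of clearance. I push spoke 1 to about 48° and then check.

>>> play_rows --increments '[[[0,0,0.006],[0,0,0]],[[0,0,0.006],[0,0,0]],[[0,0,0.006],[0,0,0]],[[0,-0.002,0.0095],[0,0,0]],[[0,-0.001,0.01],[0,0,0]],[[0,0,0.01],[0,0,0]],[[0,0.0015,0.01],[0,0,0]],[[0,0.0025,0.01],[0,0,0]],[[0,0.0035,0.01],[0,0,0]],[[0,0.005,0.01],[0,0,0]],[[0,0.006,0.009],[0,0,0]],[[0,0,0],[0,0,0]],[[0,0,0],[0,0,0]]]'

```text
t: 9.53
eef_pos: [0.5635, 0.0413, 0.2521]
tool_rot: [0.694, -0.694, -0.137, 0.138]
contact_force: [-0.2, 1.1, 0.8]
gripper_width: 0.002
```

```bash
python3 g.py 0 80.5 237.5; python3 w.py 1 | cut -c1-230;python3 -c "
from w import *
c=snap('side');a=c['color'][120:400,180:400,::-1];cv2.imwrite('pics/c4.png',cv2.resize(a,None,fx=2.1,fy=2.1))"
```

```text
t 9.5333 stand TCP mm [ -0.5  63.4 252.1] toolx az 22.35 tool y [-0.001  0.    -1.   ] F [-0.2  1.1  0.8] w 0.0018555110032835932 q [-0.7   0.32  0.64  1.83 -0.21  1.07  0.42]
tool shift mm [ 0.6 14.6 17. ]
top {'phase': np.float64(-9.745931844345746), 'conc': np.float64(0.9897506547474715), 'n': np.int64(195), 'green': np.float64(-11.728084086368291), 'ng': np.int64(108), 'angle': np.float64(350.25406815565424), 'xmed': np.float64(0
         0,   0,   0,   0,   0])}
side {'phase': np.float64(-13.312712601412379), 'conc': np.float64(0.7917498174897496), 'n': np.int64(801), 'green': np.float64(-12.681907111241541), 'ng': np.int64(229), 'angle': np.float64(346.6872873985876), 'xmed': np.float64(
         0,  82,   0,   0,  55])}
```

View pics/c4.png

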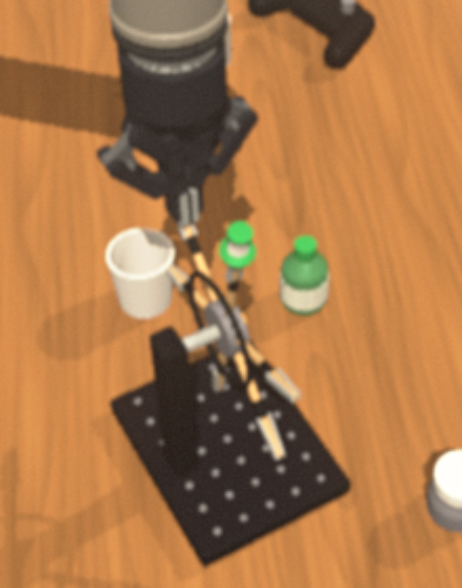

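Spoke 1 is at about 48°. The piece at (238,245) is well clear of the hand. I push to about 57°, back off upward and outward, and measure.

>>> play_rows --increments '[[[0,0.0035,0.0045],[0,0,0]],[[0,0.0035,0.0045],[0,0,0]],[[0,0.0036,0.004],[0,0,0]],[[0,0,0],[0,0,0]],[[0,0,0],[0,0,0]],[[0,-0.005,-0.001],[0,0,0]],[[0,-0.02,0.001],[0,0,0]],[[0,-0.02,0.02],[0,0,0]],[[0,-0.025,0.02],[0,0,0]],[[0,-0.03,0.03],[0,0,0]],[[0,-0.03,0.03],[0,0,0]],[[0,0,0.03],[0,0,0]],[[0,0,0.03],[0,0,0]],[[0,0,0],[0,0,0]],[[0,0,0],[0,0,0]]]'

```text
t: 10.93
eef_pos: [0.4983, 0.2013, 0.3715]
tool_rot: [0.694, -0.693, -0.138, 0.138]
contact_force: [-0.1, -0.3, 0.3]
gripper_width: 0.002
```

```bash
cat > fin.py <<'E'
from w import *
from g import state
state()
for n in('top','side'):
    c=snap(n); w=wheel(c); print(n,{k:w[k] for k in('phase','conc','n','green','angle')})
    S=st(pts(c));ok=(c['range_z']>0)&(abs(S[...,0])<.02);r=np.hypot(S[...,1],S[...,2]-.18);a=np.degrees(np.arctan2(S[...,1],S[...,2]-.18))
    for k in range(6):   # per spoke residual from k*60
        d=(a-60*k+180)%360-180; q=ok&(abs(d)<25)&(r>.06)&(r<.112)
        if q.sum()>15: print('  spoke',k,q.sum(),np.median(d[q]).round(2))
    q=ok&(abs(S[...,1])<.05)&(S[...,2]>.296)&(S[...,2]<.335);print('  piece y range',np.percentile(S[q][:,1],[2,98])*1000 if q.any() else 0, 'x', np.percentile(S[q][:,0],[2,98])*1000 if q.any() else 0,'zmax',S[q][:,2].max())
cv2.imwrite('pics/'+sys.argv[1],cv2.resize(c['color'][120:400,180:400,::-1],None,fx=2.1,fy=2.1))
E
python3 fin.py c5.png
```

```text
t 10.9333 stand TCP mm [ -0.5 236.2 371.5] toolx az 22.49 tool y [ 0.     0.001 -1.   ] F [-0.1 -0.3  0.3] w 0.0015699298737319352 q [-1.01  0.14  0.58  1.72 -0.08  1.3  -0.02]
top {'phase': np.float64(-3.7061743022080784), 'conc': np.float64(0.9741496567826), 'n': np.int64(440), 'green': np.float64(-2.243754537304953), 'angle': np.float64(356.29382569779193)}
  spoke 1 133 -5.09
  spoke 2 82 -6.01
  spoke 4 58 -2.74
  spoke 5 152 -1.66
  piece y range [-16.25293202   5.92830094] x [-11.09938941  13.26276037] zmax 0.3257447885645571
side {'phase': np.float64(-3.7253663212436563), 'conc': np.float64(0.9611947890689095), 'n': np.int64(734), 'green': np.float64(-5.413891587281688), 'angle': np.float64(356.27463367875635)}
  spoke 0 108 -5.01
  spoke 1 173 -6.35
  spoke 2 62 -6.77
  spoke 3 65 -2.82
  spoke 4 183 -1.37
  spoke 5 123 -1.05
  piece y range [-20.29402458   2.06714345] x [-11.40708997  11.61924029] zmax 0.32837304430440206
```

Averaging opposite spokes cancels the surface bias and gives about -3.8° from upright in both views. I go back for a small final push.

>>> play_rows --increments '[[[0,0,-0.03],[0,0,0]],[[0,0,-0.03],[0,0,0]],[[0,0,-0.03],[0,0,0]],[[0,0,-0.03],[0,0,0]],[[0,0,-0.025],[0,0,0]],[[0,0,-0.014],[0,0,0]],[[0,0,0],[0,0,0]],[[0,0,0],[0,0,0]],[[0,0.025,0],[0,0,0]],[[0,0.025,0],[0,0,0]],[[0,0.025,0],[0,0,0]],[[0,0.02,0],[0,0,0]],[[0,0.015,0],[0,0,0]],[[0,0,0],[0,0,0]],[[0,0,0],[0,0,0]],[[0,0,0],[0,0,0]]]'

```text
t: 12.37
eef_pos: [0.5597, 0.0529, 0.2622]
tool_rot: [0.694, -0.694, -0.137, 0.136]
contact_force: [0.6, 0.8, 0.4]
gripper_width: 0.001
```

```bash
python3 g.py 0 80.4 235.6
```

```text
t 12.3667 stand TCP mm [  0.3  75.6 262.2] toolx az 22.3 tool y [ 0.001  0.    -1.   ] F [0.6 0.8 0.4] w 0.0005210454173570845 q [-0.74  0.3   0.66  1.83 -0.21  1.08  0.39]
tool shift mm [-0.3 26.6  4.8]
```

>>> play_rows --increments '[[[0,0.01,0],[0,0,0]],[[0,0.009,0],[0,0,0]],[[0,0.002,0.0012],[0,0,0]],[[0,0.002,0.0012],[0,0,0]],[[0,0.002,0.0012],[0,0,0]],[[0,0.0016,0.0012],[0,0,0]],[[0,0,0],[0,0,0]],[[0,0,0],[0,0,0]],[[0,-0.005,-0.001],[0,0,0]],[[0,-0.02,0.001],[0,0,0]],[[0,-0.02,0.02],[0,0,0]],[[0,-0.025,0.02],[0,0,0]],[[0,-0.03,0.03],[0,0,0]],[[0,-0.03,0.03],[0,0,0]],[[0,0,0.03],[0,0,0]],[[0,0,0.03],[0,0,0]],[[0,0,0],[0,0,0]],[[0,0,0],[0,0,0]]]'

```text
t: 13.87
eef_pos: [0.4964, 0.2059, 0.3638]
tool_rot: [0.694, -0.693, -0.138, 0.138]
contact_force: [0.2, -0.4, 0.0]
gripper_width: 0.001
```

```bash
python3 fin.py c6.png
```

```text
t 13.8667 stand TCP mm [ -0.5 241.2 363.8] toolx az 22.52 tool y [ 0.     0.001 -1.   ] F [ 0.2 -0.4  0. ] w 0.0006243988039401111 q [-1.03  0.15  0.6   1.74 -0.09  1.28 -0.02]
top {'phase': np.float64(0.5113085570590838), 'conc': np.float64(0.9742759891144195), 'n': np.int64(442), 'green': np.float64(1.6310872265739134), 'angle': np.float64(0.5113085570590838)}
  spoke 1 138 -0.96
  spoke 2 77 -1.85
  spoke 4 67 1.66
  spoke 5 151 2.5
  piece y range [-9.05701318 14.16303292] x [-11.04121926  13.18962769] zmax 0.32755173088040407
side {'phase': np.float64(0.4681630517106159), 'conc': np.float64(0.9611164752509728), 'n': np.int64(745), 'green': np.float64(-1.500592700198903), 'angle': np.float64(0.4681630517106159)}
  spoke 0 125 -1.09
  spoke 1 174 -2.24
  spoke 2 54 -2.41
  spoke 3 80 1.31
  spoke 4 185 2.96
  spoke 5 112 3.19
  piece y range [-11.72404384  10.95919506] x [-11.3106258   12.39518734] zmax 0.3279982217292552
```

View pics/c6.png

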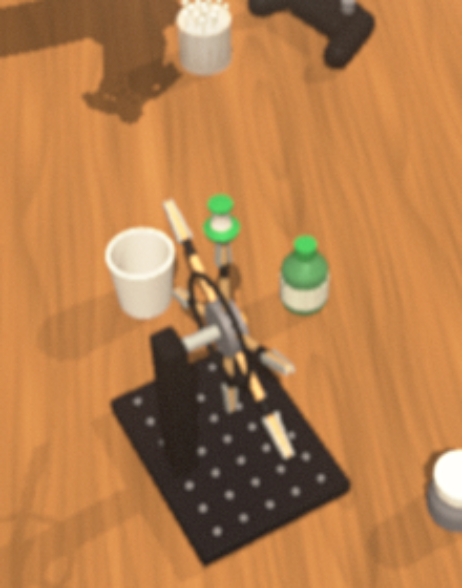

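```bash
python3 -c "
from h import *
c=snap('top');d=dict(np.load('top0.npz'))
for n,(a,b) in dict(bottle=(281,250),cup=(267,324),jar=(400,207)).items():
    s=np.s_[b-22:b+22,a-22:a+22];print(n,np.abs(c['color'][s].astype(int)-d['color'][s]).mean().round(1), cv2.phaseCorrelate(c['color'][s].mean(-1),d['color'][s].mean(-1)))
print(hand_in())"
```

```text
bottle 1.8 ((0.4367280012292021, 0.6000833804056747), 0.9954165429198945)
cup 5.1 ((0.4699528640783619, 0.5820821941810195), 0.8899802850860821)
jar 1.4 ((0.4742850175576052, 0.4977675266415069), 1.0021350137880125)
the job is handed in; nothing more can be done
None
```

The painted piece now points straight up, to about 0.3° by my last camera check. The wheel is at rest with the hand about 0.2 m clear, and I handed the job in at about 14 s.

- **Moves:** With the fingers shut, I pushed spoke 2 over the top, which turned the wheel from about 219.5° to 300°. I then pushed spoke 1 to about 356°, measured, and gave it one more small push to upright.
- **Final angle:** Averaging opposite spokes gave between -0.1° and +0.8°, in both the top and side views. Single spokes read up to about 3° off in opposite directions. I put that down to the cameras seeing only the upper side of the sticks.
- **Forces and contact:** The force readings between moves stayed at about 1 N. In the views I checked, the hand stayed clear of the wet piece throughout.
- **Bottle, cup and jar:** All three match their starting pictures. The same half-pixel shift shows on all three, so it comes from the image comparison rather than from anything moving. The cup's match was a little weaker than the others, possibly because the hand's shadow had moved; I did not check that further.

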